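# Clear the clamp bed, set the block in it and pump the clamp tight

## Robot

A 6-joint arm with a two-finger parallel gripper is mounted at the origin on a cart in front of the work surface, level with it; the furniture and walls round the work are solid. World frame = base frame: x ahead of the robot, y to its left, z up, the work surface at z = 0. Lengths are in m, angles in degrees, forces in N, time in s.
With the tool pointing down it reaches from about 0.35 to 0.875 m from the base axis. Payload 4.2 kg.
Tool frame: the origin (TCP) lies midway between the tips of the shut fingers; the grasp point (between the pads) lies 19 mm behind it; z points along the fingers, y is the direction in which the jaws open and shut (so a half turn about z gives the same grasp; the last joint's range is limited). The gripper opens to 87 mm and grips with 3 to 60 N. Pads are 19 mm wide; open, the fingers measure 117 mm over their backs; the gripper's body (75 mm by 190 mm) begins 51 mm behind the grasp point.
Start: joints at [-58.064, 22.042, 0.453, 0, -68.411, -14.817], TCP at [0.184, -0.597, 0.223] pointing down, gripper open.
Joint ranges: [-179.83, 179.83], [-69.29, 118.12], [-61.27, 80.66], [-181.25, 117.63], [-171.15, -9.14], [-177.46, 177.46]. Speed limits (degrees/s): [159.86, 159.86, 180, 180, 180, 180].

## Interface

Orientations are given as a 3x3 rotation matrix whose columns are the frame's x, y, z axes.
In Python, from station import r gives the robot as it stands.
- The arm moves only by the tool carry_out, never from a script. Its argument "steps" is a list of rows, each a list of 2 entries, a list of its own where there are three numbers: the shift along the tool's x, y, z in cm, then the turn about the tool's z in degrees. In form: [[[x, y, z], twist], ...]. A call has 1 to 20 rows; each row is the pose to reach, as a shift and turn from the pose measured when the call began, along the tool's axes at that moment; what a row does not reach only later rows make up. A row lasts 1/10 s, in which the tool goes at most 50 mm and 8.59 degrees, less where a joint would pass 70% of its speed; a pose out of reach is approached as far as the arm can. A call with a gripper value outside its range is refused whole. "gripper" is the gripper's target within -1 to 1 (fully open at 1, half-way at 0, shut at -1), set as the call begins (left out, the last holds). The fingers move at their own pace and stop on an object; the grip force is fixed at half the most. Time passes only in rows, so rows that repeat a pose let the fingers close. It gives the time, the measured TCP pose, the force and the opening at its end, in the units of the state.
- r.sense(): the state, without advancing time (a new reading comes with each control period).
- r.capture(name): name is "scene" or "top" or "wrist"; returns the picture (384x512x3 uint8, red, green, blue); there is no depth.
- r.calibration(name): a dict with "camera_matrix" (3x3 intrinsics, pixels), "world_from_camera" (4x4, takes a point from camera to world coordinates). Camera axes: x right, y up, looking along -z (the intrinsics and any distortion apply to the point x, -y, -z); pixel columns grow to the right and rows downward; lengths in m; the calibration is good to about 2 mm. A picture is of the moment at which its call begins: read the wrist's pose just before it. calibration takes no time and is no camera call; for the wrist camera it gives the pose at the moment of the call.
- r.finish_job(): hands the job in, once; it reports no verdict.
Trained networks look in the newest picture that a camera, given by its name, has taken for a name from the list of things; names that differ only in an ending like _2 or _b are one class to them, and where a whole thing is asked for, a point or a joint stands for the part that bears it (a point fixed in the world has none). Each returns a list of dicts, best first, with "confidence" (0 to 1); they miss things now and then, are a little off and sometimes report something else, mostly with a low value. They report only what shows in the picture. A call takes as long as a camera call.
- r.cut_out(camera, target): "pixels" (384x512 bool, what is visible of it).
- r.place_of(camera, target): "centre" ([x, y, z] in m, in world coordinates, good to about 4 mm: a listed point, or the origin of a listed thing).
The state is a dict: "time_s": time; "joints": joint angles; "joint_velocities": joint speeds; "effort": joint torques, N m; "tcp_pos": TCP position; "ee_rot": TCP orientation; "wrist_force": force on the tool from outside, world axes, zero at the start; "moment": the same for the moment, N m; "gripper_width": opening from 0.0 (shut) to 1.0 (fully open).
Only numpy, scipy, OpenCV 4.12 (cv2) and the standard library are available. Lean on these libraries where they do the work, as an engineer would, in place of code of your own. Each camera call takes 0.05 s, during which the arm holds its last target. There are 200 camera calls.

## Task

Pick up the wooden block and use it as a scraper: sweep both stone chips off the bed of the bench clamp with it, without your fingers touching the chips, then set the block down flat on the bed between the two jaws, in the middle of the bed's width and square to the jaws, and let go of it. Pump the clamp's lever to and fro until the sliding jaw holds the block against the fixed jaw, moving the jaw by the lever only, and go on until the jaw's sprung pad is pressed in about half-way but never right home. Finish while still holding the lever there with the fingers, because the jaw slackens when the lever is let go; leave the other things on the bench where they are.

Things in the scene. Friction and masses are not known exactly. Their poses are not given: they have to be found in the camera images.
- clamp: Low bench clamp, bolted down; place and yaw vary. Origin on the bench under the lever's pivot; +x runs along the toothed bar to the fixed jaw, z up. In its frame: bed = flat dark steel plate, x 70 to 215 mm, y -45 to +45 mm, top at z = 18 mm; beyond its long sides is open bench. Housing x -32 to 32, y -23 to 23, 80 mm high. The bar sticks out 100 mm behind the origin, 57 mm high.
- fixed_jaw_face (a point): Centre of the inner face of the fixed jaw, at the far end of the bed: clamp x = 195 mm, y = 0, 27 mm above the bed. The jaw is 76 mm wide and stands 58 mm above the bed.
- pad_face (a point): Centre of the front face of the sprung rubber pad on the sliding jaw (70 mm wide, z 25 to 65 mm), looking at the fixed jaw; at the start it is at clamp x = 78 to 98 mm, so the opening is 97 to 117 mm.
- jaw (a joint): How far the sliding jaw has advanced towards the fixed jaw, m, 0 to 0.075; starts at 0 to 0.02. About 5 N of friction holds it where it is between strokes. Only strokes of the lever may move it; the robot must not touch it.
- pad (a joint): How far the pad is pressed back into the sliding jaw against its spring, m: 0 = free, 0.012 = right home; 2.5 N per mm. Half-way is about 0.006 (15 N on the block). From 0.0095 on it counts as right home: crushed. With the lever let go it slackens to about 0.002 or less.
- lever_grip (a point): Centre of the T-grip on top of the pump lever: a level round black bar 18 mm thick, 56 mm long, along clamp y, 100 mm from the pivot and 134 mm above the bench. Pinch it from above with the fingers on its two long sides (closing along clamp x), or push it; it turns freely between the fingers as the lever tilts. It takes about 17 N when the pad is half-way in.
- lever (a joint): Pump lever angle, rad: 0 = rest (grip 14 mm behind the clamp's origin), 0.28 = end of stroke (grip 14 mm in front). Hinge along clamp y at x = 0, z = 35 mm. A spring (2 to 4.5 N at the grip) returns it. Forward moves the jaw 70 mm per rad by a ratchet of 7.5 mm teeth (about 15 mm a full stroke, the first 0 to 8 mm being idle); back leaves it. Grip force: 0.7 of the jaw's force plus spring.
- block_center (a point): Centre of a loose pale wooden block, 60 mm (its x) by 65 mm (its y) by 55 mm high, 0.08 to 0.17 kg, lying on the bench to the left of the clamp. Its z is up. The point is 27.5 mm above its underside.
- chip_a_center (a point): Centre of a small pale stone chip, 27 x 18 x 10 mm, lying loose on the bed between the jaws, on the side nearer the robot. It is off when it lies on the bench.
- chip_b_center (a point): Centre of another small pale stone chip, 24 x 20 x 9 mm, loose on the bed between the jaws, on the side away from the robot.
- tape_roll: Bystander: brown roll of tape, 91 mm across, 24 mm high, origin at its underside. Leave it alone.
- wax_stick: Bystander: red-brown wax stick, 14 x 110 x 12 mm. Leave it alone.
- slab: Bystander: thin sawn agate slab, 51 x 73 x 7 mm. Leave it alone.
- stone_x: Bystander: rough brown stone, 44 x 60 x 42 mm. Leave it alone.

How it is judged:
By the outcome, as a careful person would: the job done as asked, in the order asked, and still so for the second after the job is handed in, while the arm keeps its last pose, push and grip.
It also fails if it takes over 72 s, if anything falls off the work surface, if the arm or the gripper's body presses on something with over 40 N, if the wrist force passes 120 N, or if a joint passes its speed limit or range.

## Working session

There is one attempt and no reset: what is moved stays moved. The work goes in short steps, Python scripts to look and compute and a tool call to move; the robot and the scene stay as the last step left them, time stands still between calls to the robot, and variables do not carry over. Pictures are saved under pics/ and viewed, about 8 in all and at most 12, crops included, and the job is handed in when it is done.

Besides the shell and the picture viewer there is one more tool, called after "Request:" as a command line: name --argument value ..., lists and objects as JSON in quotes. carry_out: Moves the arm, as the interface text tells. Its arguments: {"type":"object","properties":{"steps":{"type":"array","items":{"type":"array"}},"gripper":{"type":"number"}},"required":["steps"]}

```bash
mkdir -p pics; ls; python3 - <<'E'
from station import r
import cv2,numpy as np
s=r.sense();print(s['time_s'],s['tcp_pos'],np.round(s['ee_rot'],3).tolist(),s['gripper_width'])
for c in ['scene','top']:
    im=r.capture(c);cv2.imwrite(f'pics/{c}0.png',im[...,::-1])
    for t in ['clamp','fixed_jaw_face','pad_face','lever_grip','block_center','chip_a_center','chip_b_center','tape_roll','wax_stick','slab','stone_x']:
        for d in r.place_of(c,t)[:2]:print(c,t,np.round(d['centre'],4),round(d['confidence'],2))
print(r.sense()['time_s'])
a=cv2.imread('pics/scene0.png');b=cv2.imread('pics/top0.png')
cv2.imwrite('pics/both0.png',cv2.resize(np.vstack([a,b]),(400,600)) )
E
```

```text
pics
0.0 [ 0.18381525 -0.5967376   0.22147093] [[-0.956, -0.294, -0.001], [-0.294, 0.956, 0.002], [0.0, 0.002, -1.0]] 1.0014502877347906
scene clamp [ 0.4746 -0.2285  0.0029] 0.63
scene fixed_jaw_face [ 0.5102 -0.4174  0.0456] 0.87
scene pad_face [ 4.781e-01 -2.288e-01  4.000e-04] 0.71
scene pad_face [ 0.4941 -0.3163  0.0469] 0.46
scene lever_grip [ 0.4787 -0.2163  0.1362] 0.66
scene block_center [0.4527 0.2326 0.0278] 0.7
scene chip_a_center [ 0.4794 -0.3816  0.0252] 0.46
scene chip_a_center [0.4524 0.2336 0.028 ] 0.43
scene tape_roll [0.4782 0.0017 0.0013] 0.74
scene wax_stick [ 0.5822  0.1175 -0.0008] 0.53
scene wax_stick [ 0.4782 -0.2284  0.0021] 0.36
scene slab [0.4502 0.2361 0.0292] 0.71
scene slab [ 0.5998  0.2125 -0.0018] 0.7
scene stone_x [ 0.5657  0.3254 -0.0017] 0.77
top clamp [ 0.4774 -0.2241 -0.0048] 0.97
top fixed_jaw_face [ 0.5111 -0.4254  0.047 ] 0.71
top block_center [0.4518 0.2316 0.0264] 0.6
top chip_a_center [ 0.4771 -0.38    0.0249] 0.57
top chip_b_center [ 0.5861  0.1149 -0.001 ] 0.31
top tape_roll [ 4.78e-01  3.50e-03 -4.00e-04] 0.97
top tape_roll [0.4517 0.233  0.0267] 0.57
top wax_stick [ 5.826e-01  1.148e-01 -2.000e-04] 0.65
top wax_stick [ 0.4742 -0.2141  0.1347] 0.36
top slab [0.6008 0.2124 0.0008] 0.79
top stone_x [0.5693 0.3217 0.001 ] 0.56
1.2
```

```bash
python3 - <<'E'
import cv2,numpy as np
b=cv2.imread('pics/top0.png');cv2.imwrite('pics/top0b.png',cv2.resize(b,(800,600),interpolation=cv2.INTER_CUBIC))
b=cv2.imread('pics/scene0.png');cv2.imwrite('pics/scene0b.png',cv2.resize(b,(800,600),interpolation=cv2.INTER_CUBIC))
E
```

```text
(no output)
```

View pics/top0b.png

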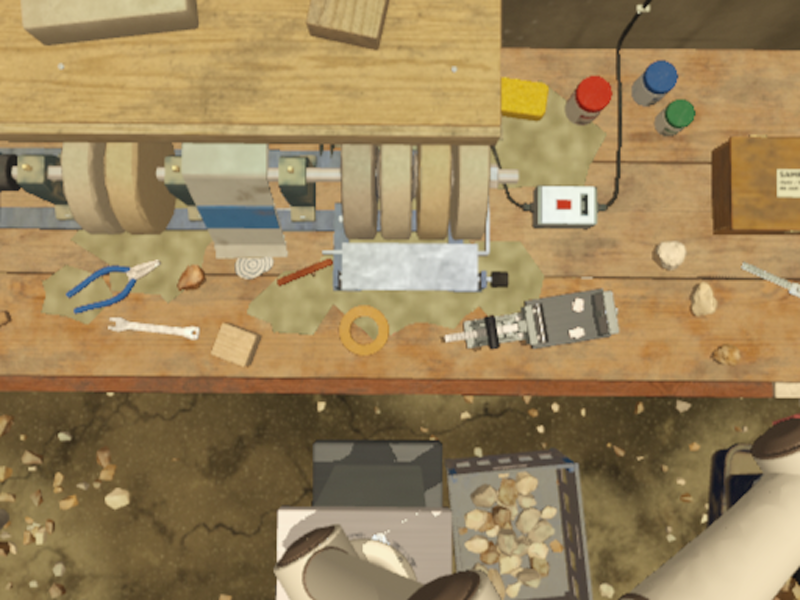

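View pics/scene0b.png

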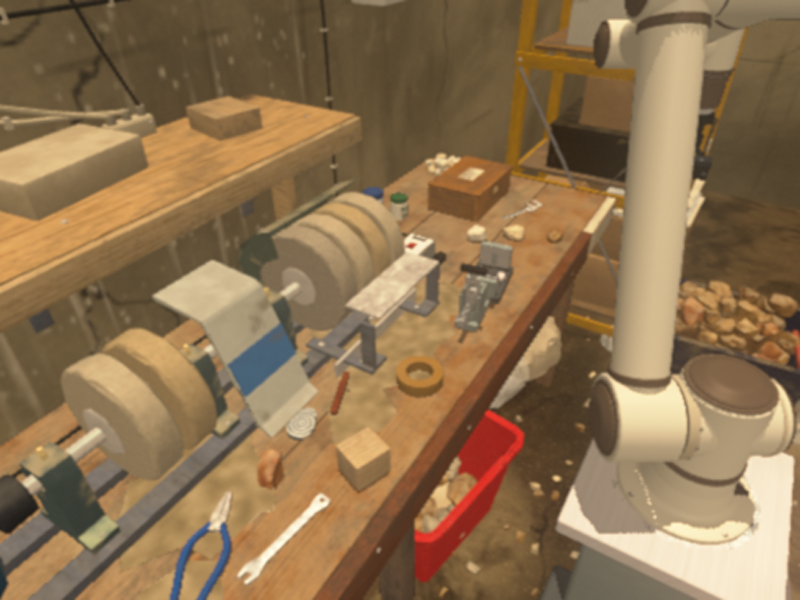

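The top view (800 px wide) shows the block at (235,344). The clamp runs from (445,338) to the fixed jaw at (610,310), with chips at (577,304) and (578,332). The bench's near edge is at row ~380. Next I'll work out the wrist camera's mounting, the edge position and reach.

```bash
cat > h.py <<'E'
from station import r
import cv2,numpy as np
def ray(c,px,z,cal=None):
    k=cal or r.calibration(c);K=np.array(k['camera_matrix']);T=np.array(k['world_from_camera'])
    d=np.linalg.inv(K)@[px[0],px[1],1];d=T[:3,:3]@(d*[1,-1,-1]);o=T[:3,3]
    return o+d*(z-o[2])/d[2]
def proj(c,P,cal=None):
    k=cal or r.calibration(c);K=np.array(k['camera_matrix']);T=np.array(k['world_from_camera'])
    p=(np.atleast_2d(P)-T[:3,3])@T[:3,:3]*[1,-1,-1];u=p@K.T;return u[:,:2]/u[:,2:]
def yawR(phi): # tool down, tool y axis at world angle phi (deg)
    a=np.radians(phi);y=np.array([np.cos(a),np.sin(a),0]);z=np.array([0,0,-1.]);return np.c_[np.cross(y,z),y,z]
def to(P,phi=None):
    """shift in cm & twist from present pose to TCP P with tool y at world angle phi"""
    s=r.sense();R=np.array(s['ee_rot']);d=R.T@(np.array(P)-s['tcp_pos'])*100
    tw=0
    if phi is not None:
        cur=np.degrees(np.arctan2(R[1,1],R[0,1]));tw=-((phi-cur+90)%180-90)
    return np.round(d,2),round(tw,2)
def st():
    s=r.sense();R=np.array(s['ee_rot']);print('t',round(s['time_s'],2),'tcp',np.round(s['tcp_pos'],4),'yphi',round(np.degrees(np.arctan2(R[1,1],R[0,1])),2),'F',np.round(s['wrist_force'],2),'M',np.round(s['moment'],2),'w',round(s['gripper_width'],3),'j',np.round(s['joints'],1))
E
python3 - <<'E'
from h import *
st()
k=r.calibration('wrist');s=r.sense();R=np.array(s['ee_rot']);T=np.array(k['world_from_camera'])
print('cam in tool',R.T@(T[:3,3]-s['tcp_pos']),'\n',np.round(R.T@T[:3,:3],3),np.round(k['camera_matrix'],1).tolist(), [x for x in k])
for p in [(235,344),(577,304),(578,332),(500,378),(600,378),(240,378)]: print(p,ray('top',(p[0]*.64,p[1]*.64),0.02))
print(to([.42,-.32,.35],100),to([.42,-.32,.35],10))
E
```

```text
t 1.2 tcp [ 0.184  -0.5973  0.2226] yphi 107.12 F [-0.89  0.21  0.02] M [-0.05 -0.01 -0.02] w 0.997 j [-58.1  22.    0.5   0.  -68.4 -14.8]
cam in tool [ 7.92794063e-02 -8.11556109e-05 -1.63866694e-01] 
 [[-0.001  0.958  0.286]
 [ 1.     0.     0.001]
 [ 0.001  0.286 -0.958]] [[265.5, 0.0, 250.9], [0.0, 265.5, 192.3], [0.0, 0.0, 1.0]] ['camera_matrix', 'world_from_camera']
(235, 344) [0.45099528 0.23873178 0.02      ]
(577, 304) [ 0.52888635 -0.38267173  0.02      ]
(578, 332) [ 0.47801427 -0.3842508   0.02      ]
(500, 378) [ 0.39365024 -0.24276589  0.02      ]
(600, 378) [ 0.39521408 -0.42363525  0.02      ]
(240, 378) [0.38957658 0.22838324 0.02      ]
(array([-30.72,  19.55, -12.74]), np.float64(7.12)) (array([-30.72,  19.55, -12.74]), np.float64(-82.88))
```

```bash
python3 -c "
from h import *
print(to([.45,-.31,.28],99.9))"
```

```text
(array([-33.88,  19.63,  -5.74]), np.float64(7.22))
```

Request:
carry_out --steps '[[[-5, 3, -3], 3.5], [[-10, 7, -6], 7], [[-15, 11, -6], 7], [[-20, 14.5, -6], 7], [[-25, 18, -6], 7], [[-30, 20, -6], 7], [[-33.9, 19.6, -5.7], 7.2], [[-33.9, 19.6, -5.7], 7.2], [[-33.9, 19.6, -5.7], 7.2], [[-33.9, 19.6, -5.7], 7.2]]' --gripper 1

```text
time_s: 2.2
tcp_pos: [0.4513, -0.3091, 0.2792]
ee_rot: [[-0.985, -0.175, -0.001], [-0.175, 0.985, 0.0], [0.001, 0.0, -1.0]]
wrist_force: [-1.1, 0.2, -0.1]
gripper_width: 0.995
```

```bash
python3 - <<'E'
from h import *
import json
st()
k=r.calibration('wrist');im=r.capture('wrist');cv2.imwrite('pics/w1.png',im[...,::-1])
json.dump({a:np.array(b).tolist() for a,b in k.items()},open('cal1.json','w'))
for t in ['clamp','fixed_jaw_face','pad_face','lever_grip','chip_a_center','chip_b_center']:
    for d in r.place_of('wrist',t)[:2]:print(t,np.round(d['centre'],4),round(d['confidence'],2))
cv2.imwrite('pics/w1b.png',cv2.resize(im[...,::-1],(800,600),interpolation=cv2.INTER_CUBIC))
E
```

```text
t 2.2 tcp [ 0.4513 -0.3091  0.2792] yphi 100.08 F [-1.12  0.23 -0.12] M [-0.01  0.04 -0.03] w 0.995 j [-17.4  12.4  -5.1   0.  -72.6 -62.5]
clamp [ 0.4806 -0.2261  0.0009] 0.96
fixed_jaw_face [ 0.5111 -0.4207  0.0488] 0.64
pad_face [ 0.4954 -0.3205  0.0451] 0.58
lever_grip [ 0.4735 -0.2129  0.1287] 0.83
lever_grip [ 0.4746 -0.3802  0.0247] 0.74
chip_a_center [ 0.4774 -0.3808  0.0248] 0.7
chip_b_center [ 0.5223 -0.3874  0.0198] 0.57
chip_b_center [ 0.4733 -0.2114  0.1312] 0.54
```

View pics/w1b.png

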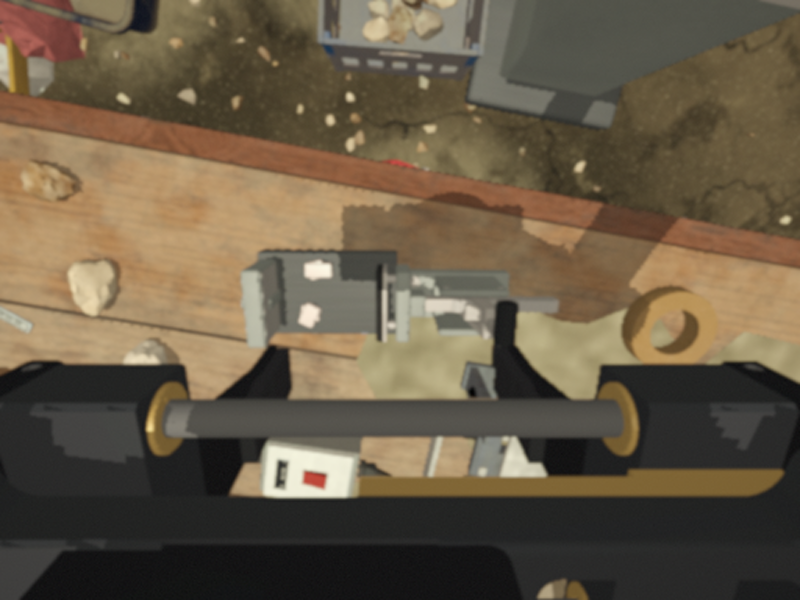

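```bash
cat > ov.py <<'E'
from h import *
import json,sys
def cl(o,yaw):
    a=np.radians(yaw);R=np.array([[np.cos(a),-np.sin(a),0],[np.sin(a),np.cos(a),0],[0,0,1]])
    return lambda P:np.atleast_2d(P)/1000@R.T+[o[0],o[1],0]
SH={'bed':([[70,-45,18],[215,-45,18],[215,45,18],[70,45,18]],(0,255,255)),
'fj':([[195,-38,76],[195,38,76]],(0,255,0)),'fjb':([[195,-38,18],[195,38,18]],(0,255,0)),
'hous':([[-32,-23,80],[32,-23,80],[32,23,80],[-32,23,80]],(255,0,255)),
'grip':([[-14,-28,143],[-14,28,143]],(0,0,255)),'bar':([[-100,0,57],[0,0,57]],(255,255,0))}
E
python3 - <<'E'
from ov import *
k=json.load(open('cal1.json'));im=cv2.imread('pics/w1.png')
# crop x 140..370,y 140..240 scale 3.4
s=3.4;x0,y0=145,145
c=cv2.resize(im[y0:245,x0:375],None,fx=s,fy=s,interpolation=cv2.INTER_CUBIC);c0=c.copy()
f=cl((0.4785,-0.2265),-80.8)
for n,(P,col) in SH.items():
    q=((proj('wrist',f(P),k)-[x0,y0]+.5)*s).astype(int);cv2.polylines(c,[q],len(P)>2,col,1)
cv2.imwrite('pics/ov1.png',np.vstack([c,c0])[:600] if False else cv2.resize(np.vstack([c0,c]),(690,600)))
E
```

```text
(no output)
```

View pics/ov1.png

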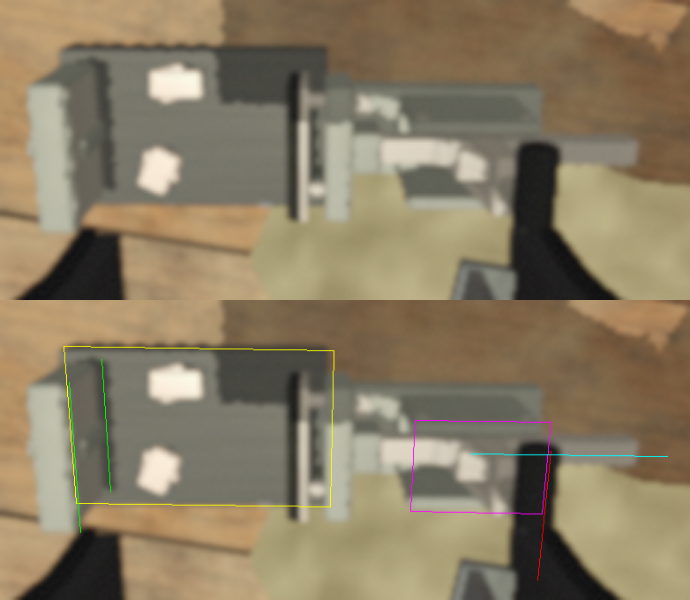

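```bash
python3 - <<'E'
from ov import *
from scipy.optimize import least_squares
k=json.load(open('cal1.json'))
C=[([70,-45,18],327,47),([200,-45,18],None,47.5),([85,45,18],None,205),([200,45,18],None,205),([-14,-28,139],537,145),([195,-38,76],66,84),([195,38,76],76,231)]
def res(p):
    q=(proj('wrist',cl(p[:2],p[2])([c[0] for c in C]),k)-[145,145]+.5)*3
    return np.array([[0 if c[1] is None else a[0]-c[1],a[1]-c[2]] for a,c in zip(q,C)]).ravel()
o=least_squares(res,[.4785,-.2265,-80],x_scale=[.001,.001,.1]);print(o.x,np.round(o.fun.reshape(-1,2),1).tolist())
f=cl(o.x[:2],o.x[2])
def inv(P): 
    a=np.radians(o.x[2]);R=np.array([[np.cos(a),-np.sin(a)],[np.sin(a),np.cos(a)]]);return (P[:2]-o.x[:2])@R*1000
g=lambda u,v,z:np.round(inv(ray('wrist',(u/3+145-.5,v/3+145-.5),z,k)),1)
print('chipA',g(177,85,.028),'chipB',g(159,170,.027),'padtop',g(290,72,.065),g(290,220,.065), g(299,72,.065))
print('bar end',g(637,150,.057))
k2=r.calibration('top');q=proj('top',f([[70,-45,18],[215,45,18],[-14,0,134]]),k2);print('top px800',q/.64)
E
```

```text
[  0.47756003  -0.22982226 -80.29626637] [[0.2, 1.7], [0.0, -0.2], [0.0, 0.3], [0.0, -0.9], [3.3, -0.6], [-3.6, -1.0], [-0.5, 1.7]]
chipA [149.8 -26.8] chipB [162.1  21.3] padtop [ 88.3 -41.7] [88.7 35. ] [ 84.  -41.7]
bar end [-87.1  -1. ]
top px800 [[534.92188009 349.83104971]
 [604.89930726 288.24507257]
 [493.44912078 332.97417325]]
```

The clamp is fitted at (0.4776, -0.2298), yaw -80.3°. Chip A is at clamp (150,-27), chip B at (162,21), and the pad at about 89–91 mm. Next, the block.

```bash
python3 -c "
from h import *
print(to([.42,.235,.25]))"
```

```text
(array([-6.41, 54.3 ,  2.97]), 0)
```

Request:
carry_out --steps '[[[-0.5, 5, 0], 0], [[-1, 10, 0], 0], [[-1.5, 15, 0], 0], [[-2, 20, 0], 0], [[-3, 25, 0], 0], [[-3.5, 30, 0], 0], [[-4, 35, 0], 0], [[-4.5, 40, 1], 0], [[-5, 45, 2], 0], [[-6, 50, 3], 0], [[-6.5, 54, 3], 0], [[-6.5, 54, 3], 0], [[-6.5, 54, 3], 0], [[-6.5, 54, 3], 0]]'

```text
time_s: 3.95
tcp_pos: [0.4214, 0.2311, 0.2498]
ee_rot: [[-0.986, -0.169, 0.0], [-0.169, 0.986, -0.0], [-0.0, -0.0, -1.0]]
wrist_force: [0.6, 0.9, 0.4]
gripper_width: 0.998
```

```bash
python3 - <<'E'
from h import *
import json
st()
k=r.calibration('wrist');im=r.capture('wrist');cv2.imwrite('pics/w2.png',im[...,::-1])
json.dump({a:np.array(b).tolist() for a,b in k.items()},open('cal2.json','w'))
for d in r.place_of('wrist','block_center')[:2]:print(np.round(d['centre'],4),round(d['confidence'],2))
m=r.cut_out('wrist','block_center')
for d in m[:2]:
    p=d['pixels'].astype(np.uint8);c,_=cv2.findContours(p,0,2);c=max(c,key=cv2.contourArea)
    print(d['confidence'],p.sum(),cv2.minAreaRect(c),cv2.approxPolyDP(c,4,True)[:,0].tolist())
u,v=proj('wrist',[.452,.233,.055],k)[0];u,v=int(u),int(v);print(u,v)
x0,y0=max(u-75,0),max(v-60,0)
cv2.imwrite('pics/w2b.png',cv2.resize(im[y0:y0+120,x0:x0+150,::-1],None,fx=4,fy=4,interpolation=cv2.INTER_CUBIC));print(x0,y0)
E
```

```text
t 3.95 tcp [0.4214 0.2311 0.2498] yphi 99.75 F [0.59 0.93 0.42] M [-0.05 -0.04 -0.02] w 0.998 j [  48.2    6.6  -16.5    0.   -66.9 -128.4]
[0.4496 0.2352 0.0316] 0.86
[5.650e-01 3.225e-01 3.000e-04] 0.75
0.89 2221 ((249.1812286376953, 189.52066040039062), (49.441837310791016, 48.15499496459961), 28.300758361816406) [[239, 159], [220, 200], [258, 219], [278, 185], [274, 177]]
248 194
173 134
```

View pics/w2b.png

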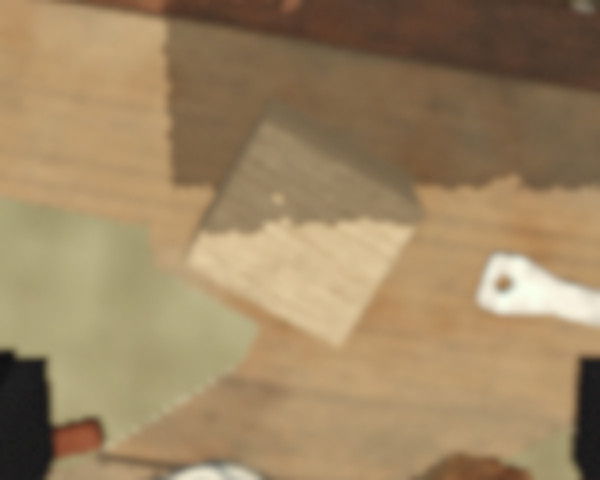

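```bash
python3 - <<'E'
from ov import *
from scipy.optimize import least_squares
k=json.load(open('cal2.json'))
px={'L':(190,262),'B':(338,347),'R':(418,222),'T':(262,122)}
W={n:ray('wrist',(u/4+173-.4,v/4+134-.4),.055,k)[:2] for n,(u,v) in px.items()}
for n in W:print(n,W[n])
ed=lambda a,b:(round(np.linalg.norm(W[b]-W[a])*1000,1),round(np.degrees(np.arctan2(*(W[b]-W[a])[::-1])),1))
print('LB',ed('L','B'),'TR',ed('T','R'),'LT',ed('L','T'),'BR',ed('B','R'),'centre',sum(W.values())/4)
E
```

```text
L [0.46624196 0.19381401]
B [0.48937831 0.2513278 ]
R [0.43806    0.27071976]
T [0.41222371 0.21121919]
LB (np.float64(62.0), np.float64(68.1)) TR (np.float64(64.9), np.float64(66.5)) LT (np.float64(56.8), np.float64(162.1)) BR (np.float64(54.9), np.float64(159.3)) centre [0.451476   0.23177019]
```

Block centre is (0.4515, 0.232), with the long side at about 69°. So I'll grip across the 60 mm with tool y at 159°.

```bash
python3 -c "
from h import *
print(to([.4515,.232,.10],159),to([.4515,.232,.025],159))"
```

```text
(array([-2.95, -0.4 , 15.01]), np.float64(-59.3)) (array([-2.95, -0.4 , 22.51]), np.float64(-59.3))
```

Request:
carry_out --steps '[[[-1, 0, 2], -8.5], [[-2, -0.2, 4], -17], [[-3, -0.4, 6], -25.5], [[-3, -0.4, 8], -34], [[-3, -0.4, 10], -42.5], [[-3, -0.4, 12], -51], [[-3, -0.4, 14], -59.3], [[-3, -0.4, 14], -59.3], [[-3, -0.4, 17], -59.3], [[-3, -0.4, 19.5], -59.3], [[-3, -0.4, 21.5], -59.3], [[-3, -0.4, 22.5], -59.3], [[-3, -0.4, 22.5], -59.3]]'

```text
time_s: 5.4
tcp_pos: [0.452, 0.2316, 0.0249]
ee_rot: [[-0.36, -0.933, -0.0], [-0.933, 0.36, -0.001], [0.001, -0.0, -1.0]]
wrist_force: [-0.7, 0.2, 0.6]
gripper_width: 1.002
```

Request:
carry_out --steps '[[[0, 0, 0], 0], [[0, 0, 0], 0], [[0, 0, 0], 0], [[0, 0, 0], 0], [[0, 0, 0], 0], [[0, 0, 0], 0], [[0, 0, 0], 0], [[0, 0, 0], 0]]' --gripper -1

```text
time_s: 6.2
tcp_pos: [0.4522, 0.2319, 0.0255]
ee_rot: [[-0.36, -0.933, 0.0], [-0.933, 0.36, -0.0], [0.0, -0.0, -1.0]]
wrist_force: [-2.2, -0.5, 5.4]
gripper_width: 0.69
```

```bash
python3 -c "
from h import *
st()"
```

```text
t 6.2 tcp [0.4522 0.2319 0.0255] yphi 158.88 F [-2.22 -0.49  5.36] M [0.18 0.77 0.  ] w 0.69 j [ 45.5  24.6 -29.6   0.  -35.8 -66.7]
```

```bash
cat >> ov.py <<'E'
O=(0.4776,-0.2298);Y=-80.3
def C(x,y,z): return cl(O,Y)([x,y,z])[0]
E
python3 -c "
from ov import *
print(to(C(155,-95,240),189.7),to(C(155,-95,45.3),189.7),C(155,-95,45))"
```

```text
(array([ 60.33, -18.8 , -21.44]), np.float64(-30.82)) (array([ 60.33, -18.79,  -1.97]), np.float64(-30.82)) [ 0.41007402 -0.39859053  0.045     ]
```

Request:
carry_out --steps '[[[0, 0, -2], 0], [[0, 0, -6], 0], [[0, 0, -10.5], 0], [[3.5, -1, -14], 0], [[7, -2.2, -17.5], 0], [[11.5, -3.5, -19.5], 0], [[16, -5, -21.4], -4], [[20.5, -6.4, -21.4], -8], [[25, -7.8, -21.4], -12], [[29.5, -9.2, -21.4], -16], [[34, -10.6, -21.4], -20], [[38.5, -12, -21.4], -24], [[43, -13.4, -21.4], -28], [[47.5, -14.8, -21.4], -30.8], [[52, -16.2, -21.4], -30.8], [[56.5, -17.6, -21.4], -30.8], [[60.3, -18.8, -21.4], -30.8], [[60.3, -18.8, -21.4], -30.8], [[60.3, -18.8, -21.4], -30.8], [[60.3, -18.8, -21.4], -30.8]]'

```text
time_s: 8.2
tcp_pos: [0.4099, -0.3975, 0.2391]
ee_rot: [[0.169, -0.986, -0.001], [-0.986, -0.169, 0.001], [-0.001, 0.001, -1.0]]
wrist_force: [0.2, 1.5, -1.9]
gripper_width: 0.69
```

```bash
python3 -c "
from ov import *
st();print(to(C(155,-95,44.8),189.7))
im=r.capture('top');cv2.imwrite('pics/t3.png',im[...,::-1])
"
```

```text
t 8.2 tcp [ 0.4099 -0.3975  0.2391] yphi -170.3 F [ 0.17  1.49 -1.95] M [0.02 0.13 0.01] w 0.69 j [-27.9  16.2  -5.8  -0.  -68.1  37.6]
(array([ 1.200e-01, -1.000e-02,  1.943e+01]), np.float64(0.0))
```

Request:
carry_out --steps '[[[0.1, 0, 5], 0], [[0.1, 0, 10], 0], [[0.1, 0, 14], 0], [[0.1, 0, 17], 0], [[0.1, 0, 19], 0], [[0.1, 0, 19.4], 0], [[0.1, 0, 19.4], 0], [[0.1, 0, 19.4], 0]]'

```text
time_s: 9.05
tcp_pos: [0.4116, -0.3985, 0.0471]
ee_rot: [[0.171, -0.985, 0.002], [-0.985, -0.171, -0.002], [0.002, -0.002, -1.0]]
wrist_force: [-0.0, -0.1, -1.1]
gripper_width: 0.683
```

```bash
python3 -c "
from ov import *
st();print(to(C(155,-95,44.8),189.7), to(C(155,30,44.8),189.7))
"
```

```text
t 9.05 tcp [ 0.4116 -0.3985  0.0471] yphi -170.18 F [-0.03 -0.07 -1.12] M [ 0.05  0.09 -0.04] w 0.683 j [-27.9  27.5 -19.4   0.  -42.9  37.7]
(array([-0.01,  0.15,  0.23]), np.float64(0.12)) (array([ 1.000e-02, -1.235e+01,  2.600e-01]), np.float64(0.12))
```

Request:
carry_out --steps '[[[0, 0, 0.2], 0.1], [[0, -0.7, 0.2], 0.1], [[0, -1.7, 0.2], 0.1], [[0, -2.7, 0.2], 0.1], [[0, -3.7, 0.2], 0.1], [[0, -4.7, 0.2], 0.1], [[0, -5.7, 0.2], 0.1], [[0, -6.7, 0.2], 0.1], [[0, -7.7, 0.2], 0.1]]'

```text
time_s: 9.95
tcp_pos: [0.4883, -0.3851, 0.0451]
ee_rot: [[0.169, -0.986, 0.002], [-0.986, -0.169, -0.001], [0.002, -0.002, -1.0]]
wrist_force: [-0.8, 0.6, -1.6]
gripper_width: 0.687
```

```bash
python3 -c "
from ov import *
st();print(to(C(155,30,44.8),189.7))
"
```

```text
t 9.95 tcp [ 0.4883 -0.3851  0.0451] yphi -170.28 F [-0.83  0.65 -1.56] M [0.02 0.19 0.  ] w 0.687 j [-23.4  31.5 -12.2   0.  -46.2  33.1]
(array([ 0.01, -4.56,  0.04]), np.float64(0.02))
```

Request:
carry_out --steps '[[[0, -1, 0], 0], [[0, -2, 0], 0], [[0, -3, 0], 0], [[0, -4, 0], 0], [[0, -4.8, 0], 0], [[0, -5, 0], 0], [[0, -5, 0], 0], [[0, -5, -1], 0], [[0, -5, -6], 0], [[0, -5, -11], 0], [[0, 0, -14], 0], [[0, 0, -14], 0]]'

```text
time_s: 11.15
tcp_pos: [0.4866, -0.3863, 0.1912]
ee_rot: [[0.167, -0.986, 0.009], [-0.986, -0.167, -0.005], [0.007, -0.008, -1.0]]
wrist_force: [-0.3, 0.4, -1.5]
gripper_width: 0.683
```

```bash
python3 - <<'E'
from ov import *
st()
ims=[]
k={c:r.calibration(c) for c in ['wrist','top','scene']}
for c in k:
    im=r.capture(c)[...,::-1];cv2.imwrite(f'pics/{c}4.png',im)
    for t in ['chip_a_center','chip_b_center']:
        for d in r.place_of(c,t)[:3]:print(c,t,np.round(d['centre'],4),round(d['confidence'],2))
    u,v=proj(c,C(150,0,18),k[c])[0].astype(int);h=55 if c!='wrist' else 110
    x0,y0=np.clip(u-h,0,512-2*h),np.clip(v-h,0,384-2*h);print(c,u,v,x0,y0)
    ims.append(cv2.resize(np.ascontiguousarray(im[y0:y0+2*h,x0:x0+2*h]),(400,400),interpolation=cv2.INTER_CUBIC))
cv2.imwrite('pics/c4.png',np.hstack(ims[:2]))
E
```

```text
t 11.15 tcp [ 0.4866 -0.3863  0.1912] yphi -170.36 F [-0.26  0.41 -1.52] M [-0.01  0.02  0.02] w 0.683 j [-23.5  22.7  -3.3   0.1 -63.5  33.1]
wrist chip_b_center [ 0.5875 -0.3693  0.0027] 0.67
wrist 238 181 128 71
top 367 203 312 148
scene chip_a_center [ 0.477  -0.227  -0.0022] 0.39
scene chip_a_center [ 0.5127 -0.4189  0.0458] 0.29
scene chip_b_center [ 0.586  -0.3685  0.0025] 0.5
scene chip_b_center [ 0.4779 -0.2155  0.1353] 0.22
scene 312 176 257 121
```

View pics/c4.png

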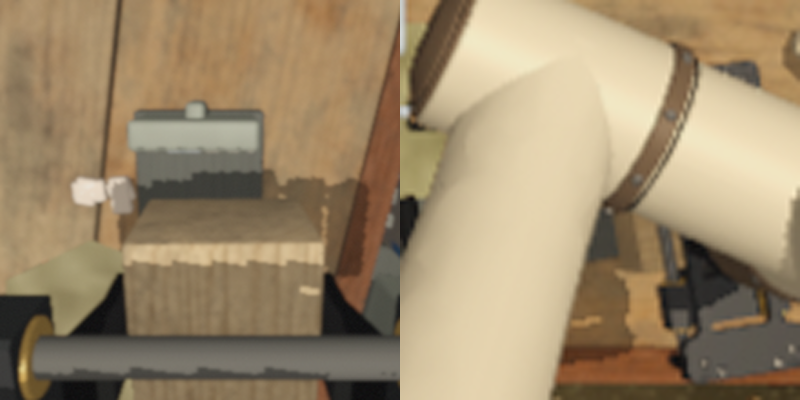

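```bash
python3 - <<'E'
from ov import *
k=r.calibration('wrist')
def inv(P):
    a=np.radians(Y);R=np.array([[np.cos(a),-np.sin(a)],[np.sin(a),np.cos(a)]]);return np.round((np.array(P)[:2]-O)@R*1000,1)
for n,(u,v) in {'outer c':(88,190),'inner L':(108,195),'inner R':(135,195),'inner top':(122,177),'inner bot':(122,213)}.items():
    print(n,[inv(ray('wrist',(128+u*.55,71+v*.55),z,k)) for z in (.005,.01,.018)])
print('bed edge px',[(p-[128,71])/.55 for p in proj('wrist',[C(190,45,18),C(150,45,18),C(150,45,0)],k)])
im=cv2.imread('pics/wrist4.png')[155:205,160:230];cv2.imwrite('pics/c5.png',cv2.resize(im,None,fx=9,fy=9,interpolation=cv2.INTER_CUBIC))
E
```

```text
outer c [array([154.5,  82.2]), array([155.7,  80.8]), array([157.5,  78.5])]
inner L [array([150.8,  68. ]), array([152. ,  66.7]), array([153.9,  64.8])]
inner R [array([150.8,  48.3]), array([152. ,  47.3]), array([153.9,  45.8])]
inner top [array([164.1,  57. ]), array([165.1,  55.9]), array([166.7,  54.2])]
inner bot [array([137.2,  58.6]), array([138.6,  57.5]), array([140.8,  55.7])]
bed edge px [array([133.48072866, 143.31452268]), array([136.47564297, 200.41522592]), array([140.67799017, 194.4577507 ])]
```

View pics/c5.png

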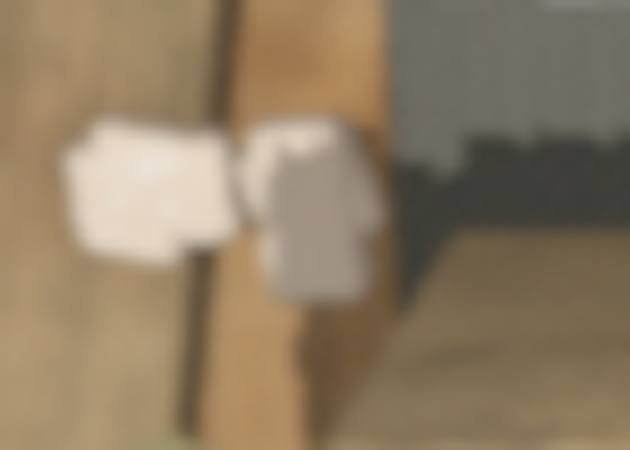

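Chip B is clear on the bench. Chip A lies flat at clamp y ≈ 48–67, beside the bed's far edge with wood visible between them. Before placing, I'll check the bed centre line against both bed edges in this picture.

```bash
python3 - <<'E'
from ov import *
k=r.calibration('wrist');im=cv2.imread('pics/wrist4.png').astype(float);im=cv2.GaussianBlur(im,(1,5),1)
sat=im[...,2]-im[...,0]   # wood is red-blue high, steel ~0
for row in (156,160,164,168,172,174):
    l=sat[row,190:232];w=sat[row,255:290]
    i=np.argmin(np.diff(l[:20]));j=np.argmax(np.diff(w))
    t=lambda a,i: i
    # threshold crossing
    hl=(l[5:25].max()+l[5:30].min())/2;cl_=[n for n in range(5,30) if l[n]>hl>=l[n+1]]
    hr=(w.max()+w.min())/2;cr=[n for n in range(0,33) if w[n]<=hr<w[n+1]]
    lp=190+cl_[-1]+(l[cl_[-1]]-hl)/(l[cl_[-1]]-l[cl_[-1]+1]) if cl_ else None
    rp=255+cr[0]+(hr-w[cr[0]])/(w[cr[0]+1]-w[cr[0]]) if cr else None
    def inv(P):
        a=np.radians(Y);R=np.array([[np.cos(a),-np.sin(a)],[np.sin(a),np.cos(a)]]);return np.round((np.array(P)[:2]-O)@R*1000,1)
    print(row,lp and inv(ray('wrist',(lp,row),.018,k)),rp and inv(ray('wrist',(rp,row),.018,k)))
print(to(C(158.5,0,130),189.7),to(C(158.5,0,43.8),189.7))
E
```

```text
156 [182.3  44.3] [182.4 -42.7]
160 [177.3  44.5] [177.4 -42.6]
164 [172.3  44.6] [172.3 -43.6]
168 [167.2  44.4] [167.2 -43.7]
172 [162.   44.1] [162.1 -43.4]
174 [159.5  44.1] [159.5 -43. ]
(array([ 0.42, -1.56,  5.37]), np.float64(0.06)) (array([ 0.41, -1.56, 13.99]), np.float64(0.06))
```

Request:
carry_out --steps '[[[0.4, -1.6, 2], 0.1], [[0.4, -1.6, 6], 0.1], [[0.4, -1.6, 10], 0.1], [[0.4, -1.6, 12.5], 0.1], [[0.4, -1.6, 13.5], 0.1], [[0.4, -1.6, 13.8], 0.1], [[0.4, -1.6, 13.8], 0.1], [[0.4, -1.6, 13.8], 0.1]]'

```text
time_s: 12.4
tcp_pos: [0.5059, -0.3865, 0.0474]
ee_rot: [[0.168, -0.986, 0.003], [-0.986, -0.168, -0.002], [0.003, -0.003, -1.0]]
wrist_force: [0.1, 0.1, -1.1]
gripper_width: 0.689
```

```bash
python3 -c "
from ov import *
st();print(to(C(158.5,.5,43.3),189.7))
"
```

```text
t 12.4 tcp [ 0.5059 -0.3865  0.0474] yphi -170.32 F [ 0.14  0.15 -1.08] M [ 0.03  0.08 -0.05] w 0.689 j [-22.8  32.4  -9.9   0.1 -47.5  32.5]
(array([-0.07,  0.11,  0.41]), np.float64(-0.02))
```

Request:
carry_out --steps '[[[0, 0.1, 0.1], 0], [[0, 0.1, 0.2], 0], [[0, 0.1, 0.3], 0], [[0, 0.1, 0.35], 0], [[0, 0.1, 0.4], 0], [[0, 0.1, 0.4], 0], [[0, 0.1, 0.4], 0]]'

```text
time_s: 13.1
tcp_pos: [0.505, -0.3867, 0.0436]
ee_rot: [[0.168, -0.986, 0.003], [-0.986, -0.168, -0.002], [0.003, -0.003, -1.0]]
wrist_force: [-0.6, 0.3, 0.5]
gripper_width: 0.688
```

```bash
python3 -c "
from ov import *
st();print(to(C(158.5,.5,43.3),189.7))
"
```

```text
t 13.1 tcp [ 0.505  -0.3867  0.0436] yphi -170.31 F [-0.56  0.29  0.45] M [ 0.08  0.33 -0.01] w 0.688 j [-22.9  32.6 -10.1   0.1 -47.   32.5]
(array([-0.08,  0.  ,  0.03]), np.float64(-0.01))
```

Request:
carry_out --steps '[[[0, 0, 0], 0], [[0, 0, 0], 0], [[0, 0, 0], 0], [[0, 0, 0], 0], [[0, 0, 0], 0], [[0, 0, 0], 0], [[0, 0, -2], 0], [[0, 0, -5], 0], [[0, 0, -10], 0], [[0, 0, -15], 0], [[-7, 0, -19], 0], [[-7, 0, -19], 0], [[-7, 0, -19], 0]]' --gripper 1

```text
time_s: 14.4
tcp_pos: [0.4934, -0.3156, 0.2373]
ee_rot: [[0.171, -0.985, 0.009], [-0.985, -0.171, -0.004], [0.006, -0.009, -1.0]]
wrist_force: [0.4, -0.4, -0.0]
gripper_width: 1.0
```

```bash
python3 - <<'E'
from ov import *
st()
k=r.calibration('wrist');im=r.capture('wrist')[...,::-1].copy();cv2.imwrite('pics/w6.png',im)
json.dump({a:np.array(b).tolist() for a,b in k.items()},open('cal6.json','w'))
for t in ['block_center','fixed_jaw_face','pad_face','lever_grip']:
    for d in r.place_of('wrist',t)[:1]:
        a=np.radians(Y);R=np.array([[np.cos(a),-np.sin(a)],[np.sin(a),np.cos(a)]])
        print(t,np.round((d['centre'][:2]-np.array(O))@R*1000,1),round(d['centre'][2],3),round(d['confidence'],2))
u,v=proj('wrist',C(150,0,60),k)[0].astype(int);x0,y0=np.clip(u-70,0,372),np.clip(v-55,0,274);print(x0,y0)
c=cv2.resize(im[y0:y0+110,x0:x0+140],None,fx=5,fy=5,interpolation=cv2.INTER_CUBIC)
for n,P in {'b':[[126,-30,73],[191,-30,73],[191,30,73],[126,30,73]],'fj':SH['fj'][0],'bed':SH['bed'][0]}.items():
    q=((proj('wrist',cl(O,Y)(P),k)-[x0,y0]+.5)*5).astype(int);cv2.polylines(c,[q],len(P)>2,(0,0,255) if n!='bed' else (0,255,255),1)
cv2.imwrite('pics/w6b.png',c)
E
```

```text
t 14.4 tcp [ 0.4934 -0.3156  0.2373] yphi -170.14 F [ 0.35 -0.36 -0.02] M [-0.03  0.1   0.06] w 1.0 j [-16.7  17.3  -4.4   0.1 -67.7  26.5]
block_center [157.8  -1.8] 0.049 0.65
fixed_jaw_face [193.8   0.6] 0.046 0.71
pad_face [89.7  3.2] 0.043 0.86
lever_grip [-16.9   2. ] 0.132 0.77
182 72
```

View pics/w6b.png

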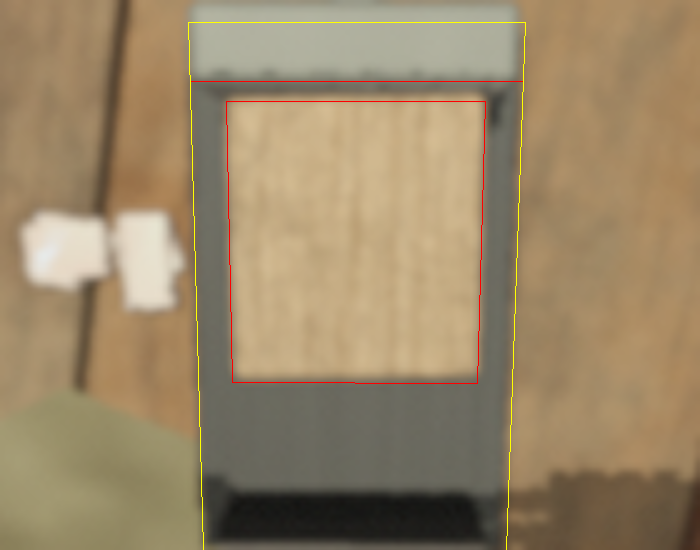

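The picture shows the block centred and square, 4 mm from the fixed jaw. Both chips lie flat on the bench on the far side, at (65,250) and (148,260). Next, the lever.

```bash
python3 -c "
from ov import *
print(to(C(-14,0.5,200),99.7),to(C(-14,0.5,121),99.7))"
```

```text
(array([-10.32,  -0.07,   3.19]), np.float64(89.94)) (array([-10.33,  -0.07,  11.09]), np.float64(89.94))
```

Request:
carry_out --steps '[[[-2, 0, 0], 8.5], [[-4, 0, 0], 17], [[-6, 0, 0], 25.5], [[-8, 0, 0], 34], [[-10, 0, 0], 42.5], [[-10.3, 0, 1], 51], [[-10.3, 0, 2], 59.5], [[-10.3, 0, 3], 68], [[-10.3, 0, 3], 76.5], [[-10.3, 0, 3], 85], [[-10.3, 0, 3], 89.9], [[-10.3, 0, 3], 89.9], [[-10.3, 0, 3], 89.9]]'

```text
time_s: 15.95
tcp_pos: [0.4749, -0.2167, 0.2011]
ee_rot: [[-0.985, -0.17, -0.001], [-0.17, 0.985, -0.001], [0.001, -0.001, -1.0]]
wrist_force: [-0.2, 0.1, -0.5]
gripper_width: 1.001
```

```bash
python3 -c "
from ov import *
st();print(to(C(-14,0.5,121),99.7))
k=r.calibration('wrist');im=r.capture('wrist')[...,::-1].copy();cv2.imwrite('pics/w7.png',im)
for d in r.place_of('wrist','lever_grip')[:2]:
    a=np.radians(Y);R=np.array([[np.cos(a),-np.sin(a)],[np.sin(a),np.cos(a)]])
    print(np.round((d['centre'][:2]-np.array(O))@R*1000,1),round(d['centre'][2],3),round(d['confidence'],2))
"
```

```text
t 15.95 tcp [ 0.4749 -0.2167  0.2011] yphi 99.8 F [-0.18  0.09 -0.51] M [-0.05 -0.01 -0.02] w 1.001 j [ -6.6  13.  -15.8   0.1 -61.2 -73.6]
(array([-0.1 ,  0.07,  8.01]), np.float64(0.1))
[-16.6   0.1] 0.133 0.67
[92.6  2.4] 0.043 0.44
```

Request:
carry_out --steps '[[[-0.1, 0.1, 3], 0.1], [[-0.1, 0.1, 5.5], 0.1], [[-0.1, 0.1, 7.2], 0.1], [[-0.1, 0.1, 8], 0.1], [[-0.1, 0.1, 8], 0.1], [[-0.1, 0.1, 8], 0.1]]'

```text
time_s: 16.65
tcp_pos: [0.4765, -0.2157, 0.1222]
ee_rot: [[-0.986, -0.169, 0.001], [-0.169, 0.986, -0.002], [-0.001, -0.002, -1.0]]
wrist_force: [-0.1, 0.0, 0.9]
gripper_width: 0.998
```

Request:
carry_out --steps '[[[0, 0, 0], 0], [[0, 0, 0], 0], [[0, 0, 0], 0], [[0, 0, 0], 0], [[0, 0, 0], 0], [[0, 0, 0], 0], [[0, 0, 0], 0], [[0, 0, 0], 0], [[0, 0, 0], 0], [[0, 0, 0], 0], [[0, 0, 0], 0], [[0, 0, 0], 0]]' --gripper -1

```text
time_s: 17.85
tcp_pos: [0.4764, -0.2154, 0.1221]
ee_rot: [[-0.986, -0.169, 0.001], [-0.169, 0.986, -0.001], [-0.001, -0.002, -1.0]]
wrist_force: [-0.2, 2.3, 1.1]
gripper_width: 0.2
```

```bash
cat >> ov.py <<'E'
def lev():
    a=np.radians(Y);R=np.array([[np.cos(a),-np.sin(a)],[np.sin(a),np.cos(a)]]);s=r.sense()
    p=(np.array(s['tcp_pos'])[:2]-O)@R*1000;f=np.array(s['wrist_force'])[:2]@R
    print('t',round(s['time_s'],2),'clamp xy',np.round(p,1),'z',round(s['tcp_pos'][2]*1000,1),'F clamp',np.round(f,1),'Fz',round(s['wrist_force'][2],1),'w mm',round(s['gripper_width']*87,1))
E
python3 -c "
from ov import *
lev();st()"
```

```text
t 17.85 clamp xy [-14.4   1.2] z 122.1 F clamp [-2.3  0.2] Fz 1.1 w mm 17.4
t 17.85 tcp [ 0.4764 -0.2154  0.1221] yphi 99.71 F [-0.17  2.33  1.14] M [ 0.81  0.08 -0.04] w 0.2 j [ -6.5  17.8 -22.    0.1 -50.1 -73.9]
```

Request:
carry_out --steps '[[[0, -0.4, 0], 0], [[0, -0.8, -0.05], 0], [[0, -1.2, -0.1], 0], [[0, -1.6, -0.1], 0], [[0, -2, -0.05], 0], [[0, -2.4, 0], 0], [[0, -2.6, 0], 0], [[0, -2.6, 0], 0]]'

```text
time_s: 18.65
tcp_pos: [0.4803, -0.2396, 0.123]
ee_rot: [[-0.986, -0.168, 0.0], [-0.168, 0.986, 0.001], [-0.0, 0.001, -1.0]]
wrist_force: [-2.7, 10.2, 8.7]
gripper_width: 0.198
```

```bash
python3 -c "
from ov import *
lev()
for i in range(2):
  im=r.capture('wrist')
  for d in r.place_of('wrist','pad_face')[:1]:
    a=np.radians(Y);R=np.array([[np.cos(a),-np.sin(a)],[np.sin(a),np.cos(a)]])
    print(np.round((d['centre'][:2]-np.array(O))@R*1000,1),round(d['centre'][2],3),round(d['confidence'],2))
cv2.imwrite('pics/w8.png',im[...,::-1])
lev()"
```

```text
t 18.65 clamp xy [10.1  1.1] z 123.0 F clamp [-10.5  -0.9] Fz 8.7 w mm 17.2
[103.   -0.5] 0.043 0.59
t 18.85 clamp xy [10.   1.1] z 123.0 F clamp [-10.1  -0.4] Fz 7.2 w mm 17.4
```

Request:
carry_out --steps '[[[0, 0.5, 0], 0], [[0, 1, -0.05], 0], [[0, 1.5, -0.05], 0], [[0, 2, 0], 0], [[0, 2.45, 0], 0], [[0, 2.45, 0], 0], [[0, 2, 0], 0], [[0, 1.5, -0.05], 0], [[0, 1, -0.05], 0], [[0, 0.5, -0.05], 0], [[0, 0, 0], 0], [[0, -0.1, 0], 0], [[0, -0.1, 0], 0]]'

```text
time_s: 20.15
tcp_pos: [0.48, -0.238, 0.123]
ee_rot: [[-0.986, -0.167, -0.001], [-0.167, 0.986, 0.005], [0.0, 0.005, -1.0]]
wrist_force: [-1.9, 9.0, 8.7]
gripper_width: 0.197
```

```bash
python3 -c "
from ov import *
lev()
im=r.capture('wrist')
for d in r.place_of('wrist','pad_face')[:1]:
    a=np.radians(Y);R=np.array([[np.cos(a),-np.sin(a)],[np.sin(a),np.cos(a)]])
    print(np.round((d['centre'][:2]-np.array(O))@R*1000,1),round(d['centre'][2],3),round(d['confidence'],2))
cv2.imwrite('pics/w9.png',im[...,::-1])
lev()"
```

```text
t 20.15 clamp xy [8.5 1. ] z 123.0 F clamp [-9.2 -0.4] Fz 8.7 w mm 17.2
[118.8   2.6] 0.041 0.68
t 20.25 clamp xy [8.5 1. ] z 123.0 F clamp [-9.4 -0.4] Fz 8.6 w mm 17.1
```

Request:
carry_out --steps '[[[0, 0.5, 0], 0], [[0, 1, -0.05], 0], [[0, 1.5, -0.05], 0], [[0, 2, 0], 0], [[0, 2.3, 0], 0], [[0, 2.3, 0], 0], [[0, 1.9, -0.05], 0], [[0, 1.5, -0.05], 0], [[0, 1.1, -0.05], 0], [[0, 1.1, -0.05], 0]]'

```text
time_s: 21.25
tcp_pos: [0.4781, -0.2252, 0.124]
ee_rot: [[-0.986, -0.166, -0.001], [-0.166, 0.986, 0.009], [-0.0, 0.009, -1.0]]
wrist_force: [-0.6, 10.6, 8.1]
gripper_width: 0.198
```

```bash
python3 -c "
from ov import *
lev()"
```

```text
t 21.25 clamp xy [-4.5  1.3] z 124.0 F clamp [-10.6   1.2] Fz 8.1 w mm 17.2
```

Request:
carry_out --steps '[[[0, -0.3, 0], 0], [[0, -0.5, 0], 0], [[0, -0.5, 0], 0]]'

```text
time_s: 21.55
tcp_pos: [0.4786, -0.2278, 0.1243]
ee_rot: [[-0.986, -0.165, -0.002], [-0.165, 0.986, 0.014], [0.0, 0.014, -1.0]]
wrist_force: [-1.1, 10.2, 7.9]
gripper_width: 0.198
```

Request:
carry_out --steps '[[[0, -0.3, 0], 0], [[0, -0.5, 0], 0], [[0, -0.5, 0], 0]]'

```text
time_s: 21.85
tcp_pos: [0.479, -0.2304, 0.1245]
ee_rot: [[-0.986, -0.164, -0.004], [-0.164, 0.986, 0.018], [0.001, 0.019, -1.0]]
wrist_force: [-1.0, 10.3, 7.2]
gripper_width: 0.199
```

```bash
python3 -c "
from ov import *
lev();st()
im=r.capture('wrist')[...,::-1]
cv2.imwrite('pics/w10.png',im)
for t in ['pad_face','block_center','lever_grip','fixed_jaw_face']:
  for d in r.place_of('wrist',t)[:1]:
    a=np.radians(Y);R=np.array([[np.cos(a),-np.sin(a)],[np.sin(a),np.cos(a)]])
    print(t,np.round((d['centre'][:2]-np.array(O))@R*1000,1),round(d['centre'][2],3),round(d['confidence'],2))
k=r.calibration('wrist');u,v=proj('wrist',C(120,0,50),k)[0].astype(int);print(u,v)
x0,y0=np.clip(u-100,0,312),np.clip(v-75,0,234)
cv2.imwrite('pics/w10b.png',cv2.resize(im[y0:y0+150,x0:x0+200],None,fx=4,fy=4,interpolation=cv2.INTER_CUBIC));print(x0,y0)
"
```

```text
t 21.85 clamp xy [0.8 1.2] z 124.5 F clamp [-10.3   0.7] Fz 7.2 w mm 17.3
t 21.85 tcp [ 0.479  -0.2304  0.1245] yphi 99.45 F [-1.01 10.28  7.25] M [ 3.36  0.22 -0.02] w 0.199 j [ -8.8  18.8 -19.6  -1.3 -52.  -71. ]
pad_face [124.4   1.8] 0.044 0.89
block_center [157.1  -0.6] 0.048 0.8
lever_grip [-0.4  0.5] 0.132 0.68
122 200
22 125
```

View pics/w10b.png

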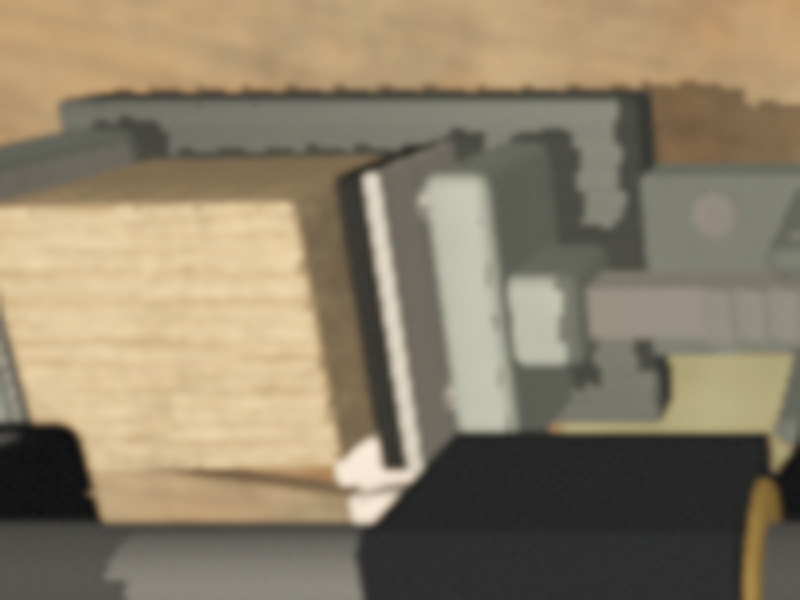

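Request:
carry_out --steps '[[[0, -0.3, 0], 0], [[0, -0.6, 0], 0], [[0, -0.9, 0], 0], [[0, -1.2, 0], 0], [[0, -1.3, 0], 0], [[0, -1.3, 0], 0]]'

```text
time_s: 22.7
tcp_pos: [0.4806, -0.2405, 0.1246]
ee_rot: [[-0.987, -0.163, -0.005], [-0.163, 0.986, 0.023], [0.001, 0.024, -1.0]]
wrist_force: [-0.7, 11.5, 9.2]
gripper_width: 0.201
```

```bash
cat > look.py <<'E'
from ov import *
import sys
lev()
im=r.capture('wrist')[...,::-1];cv2.imwrite(f'pics/{sys.argv[1]}.png',im)
for t in ['pad_face','block_center']:
  for d in r.place_of('wrist',t)[:1]:
    a=np.radians(Y);R=np.array([[np.cos(a),-np.sin(a)],[np.sin(a),np.cos(a)]])
    print(t,np.round((d['centre'][:2]-np.array(O))@R*1000,1),round(d['centre'][2],3),round(d['confidence'],2))
k=r.calibration('wrist');u,v=proj('wrist',C(125,0,50),k)[0].astype(int)
x0,y0=np.clip(u-100,0,312),np.clip(v-75,0,234)
cv2.imwrite(f'pics/{sys.argv[1]}b.png',cv2.resize(im[y0:y0+150,x0:x0+200],None,fx=4,fy=4,interpolation=cv2.INTER_CUBIC));print(x0,y0)
E
python3 look.py w11
```

```text
t 22.7 clamp xy [11.   1.2] z 124.6 F clamp [-11.4   1.2] Fz 9.2 w mm 17.4
pad_face [130.2   1.7] 0.043 0.88
block_center [160.8   0.6] 0.05 0.86
27 125
```

Request:
carry_out --steps '[[[0, 0.5, 0], 0], [[0, 1, 0], 0], [[0, 1.5, 0], 0], [[0, 2, 0], 0], [[0, 2.55, 0], 0], [[0, 2.55, 0], 0], [[0, 2.55, 0], 0]]'

```text
time_s: 23.55
tcp_pos: [0.4765, -0.2149, 0.1254]
ee_rot: [[-0.987, -0.164, -0.005], [-0.164, 0.986, 0.024], [0.001, 0.024, -1.0]]
wrist_force: [0.5, 0.6, 4.9]
gripper_width: 0.194
```

```bash
python3 look.py w12
```

```text
t 23.55 clamp xy [-14.9   1.4] z 125.4 F clamp [-0.5  0.6] Fz 4.9 w mm 16.9
pad_face [132.2   4.1] 0.041 0.77
block_center [159.8   2.3] 0.048 0.83
0 125
```

Request:
carry_out --steps '[[[0, -0.4, 0], 0], [[0, -0.7, 0], 0], [[0, -0.7, 0], 0]]'

```text
time_s: 24.0
tcp_pos: [0.4773, -0.2199, 0.1259]
ee_rot: [[-0.987, -0.162, -0.005], [-0.162, 0.986, 0.028], [0.001, 0.028, -1.0]]
wrist_force: [-1.9, 10.5, 11.3]
gripper_width: 0.199
```

Request:
carry_out --steps '[[[0, -0.2, 0], 0], [[0, -0.4, 0], 0], [[0, -0.4, 0], 0]]'

```text
time_s: 24.3
tcp_pos: [0.4775, -0.2208, 0.126]
ee_rot: [[-0.987, -0.161, -0.006], [-0.161, 0.986, 0.033], [0.001, 0.034, -0.999]]
wrist_force: [-0.8, 12.4, 10.1]
gripper_width: 0.195
```

```bash
python3 look.py w13
```

```text
t 24.3 clamp xy [-8.8  1.4] z 126.0 F clamp [-12.4   1.3] Fz 10.1 w mm 17.0
block_center [159.8   0.4] 0.049 0.6
5 126
```

Request:
carry_out --steps '[[[0, -0.3, 0.1], 0], [[0, -0.5, 0.2], 0], [[0, -0.5, 0.2], 0]]'

```text
time_s: 24.75
tcp_pos: [0.4779, -0.2228, 0.1259]
ee_rot: [[-0.987, -0.161, -0.007], [-0.161, 0.986, 0.037], [0.001, 0.038, -0.999]]
wrist_force: [-3.9, 14.6, 20.2]
gripper_width: 0.198
```

```bash
python3 look.py w14
```

```text
t 24.75 clamp xy [-6.9  1.4] z 125.9 F clamp [-15.1  -1.4] Fz 20.2 w mm 17.2
pad_face [134.1   2.7] 0.043 0.91
block_center [1.601e+02 1.000e-01] 0.05 0.55
6 126
```

View pics/w14b.png

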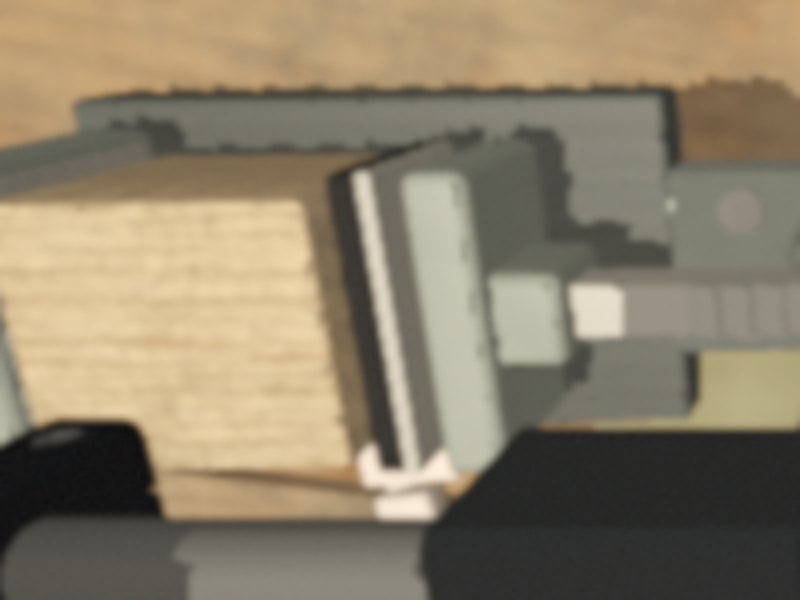

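```bash
cat > gap.py <<'E'
from ov import *
import sys
def gap(n):
    im=cv2.imread(f'pics/{n}.png');g=cv2.resize(im,None,fx=4,fy=4,interpolation=cv2.INTER_CUBIC).astype(float).mean(2)
    out=[]
    for row in range(177*4,201*4,6):
        l=g[row,300:640]
        w=np.diff(cv2.GaussianBlur(l[None],(9,1),2)[0])
        # black pad = darkest point; stripe: bright after; stripe's falling edge; then jaw rising edge
        b=np.argmin(l);s=b+np.argmax(w[b:b+30]);e=s+np.argmin(w[s:s+30]);j=e+8+np.argmax(w[e+8:e+75]);out.append((b,s-b,e-s,j-e,j-s))
    o=np.array(out);print(n,'black',np.median(o[:,0])/4+75,'stripe w',np.median(o[:,2])/4,'gap px',np.median(o[:,3])/4,'iqr',np.percentile(o[:,3],[25,75])/4)
k=r.calibration('wrist');p=proj('wrist',[C(120,0,65),C(130,0,65)],k);print('px/mm',np.linalg.norm(p[1]-p[0])/10)
for n in sys.argv[1:]:gap(n)
E
python3 gap.py w10 w11 w12 w13 w14
```

```text
px/mm 1.15971302791922
w10 black 112.875 stripe w 4.75 gap px 10.75 iqr [10.5  10.75]
w11 black 117.375 stripe w 4.75 gap px 9.25 iqr [9.25 9.5 ]
w12 black 87.0 stripe w 4.75 gap px 9.5 iqr [9.25 9.5 ]
w13 black 93.0 stripe w 4.75 gap px 8.375 iqr [8.25 8.5 ]
w14 black 95.0 stripe w 4.75 gap px 7.0 iqr [7.   7.25]
```

```bash
sed -i 's/300:640/300:900/; s/out.append/\n        out.append/' gap.py; python3 gap.py w8 w9 w10 w11 w12 w13 w14
```

```text
px/mm 1.15971302791922
w8 black 152.0 stripe w 4.5 gap px 11.0 iqr [10.4375 11.5   ]
w9 black 134.0 stripe w 4.5 gap px 10.5 iqr [10.25 10.75]
w10 black 112.875 stripe w 4.75 gap px 10.75 iqr [10.5  10.75]
w11 black 117.375 stripe w 4.75 gap px 9.25 iqr [9.25 9.5 ]
w12 black 87.0 stripe w 4.75 gap px 9.5 iqr [9.25 9.5 ]
w13 black 93.0 stripe w 4.75 gap px 8.375 iqr [8.25 8.5 ]
w14 black 95.0 stripe w 4.75 gap px 7.0 iqr [7.   7.25]
```

Request:
carry_out --steps '[[[0, -0.4, 0.1], 0], [[0, -0.55, 0.1], 0], [[0, -0.65, 0.1], 0], [[0, -0.65, 0.1], 0], [[0, -0.65, 0.1], 0]]'

```text
time_s: 25.4
tcp_pos: [0.4782, -0.2251, 0.1258]
ee_rot: [[-0.987, -0.161, -0.008], [-0.161, 0.986, 0.044], [0.001, 0.044, -0.999]]
wrist_force: [-2.9, 17.9, 17.2]
gripper_width: 0.2
```

```bash
python3 look.py w15; python3 gap.py w14 w15
```

```text
t 25.4 clamp xy [-4.5  1.4] z 125.8 F clamp [-18.2   0.2] Fz 17.2 w mm 17.4
pad_face [132.7   3.2] 0.04 0.7
block_center [159.   -0.2] 0.046 0.76
8 126
px/mm 1.1667377681108995
w14 black 95.0 stripe w 4.75 gap px 7.0 iqr [7.   7.25]
w15 black 96.0 stripe w 4.75 gap px 5.75 iqr [5.75 5.75]
```

Request:
carry_out --steps '[[[0, -0.4, 0.1], 0], [[0, -0.55, 0.1], 0], [[0, -0.6, 0.1], 0], [[0, -0.6, 0.1], 0], [[0, -0.6, 0.1], 0]]'

```text
time_s: 26.05
tcp_pos: [0.4784, -0.2265, 0.1259]
ee_rot: [[-0.987, -0.161, -0.01], [-0.161, 0.986, 0.051], [0.002, 0.052, -0.999]]
wrist_force: [-2.7, 18.6, 18.5]
gripper_width: 0.198
```

```bash
python3 look.py w16; python3 gap.py w16
```

```text
t 26.05 clamp xy [-3.2  1.3] z 125.9 F clamp [-18.8   0.5] Fz 18.5 w mm 17.2
pad_face [130.3   2.9] 0.043 0.81
block_center [157.3   1.1] 0.05 0.76
8 127
px/mm 1.1751014645187567
w16 black 97.0 stripe w 4.75 gap px 5.0 iqr [5. 5.]
```

View pics/w16b.png

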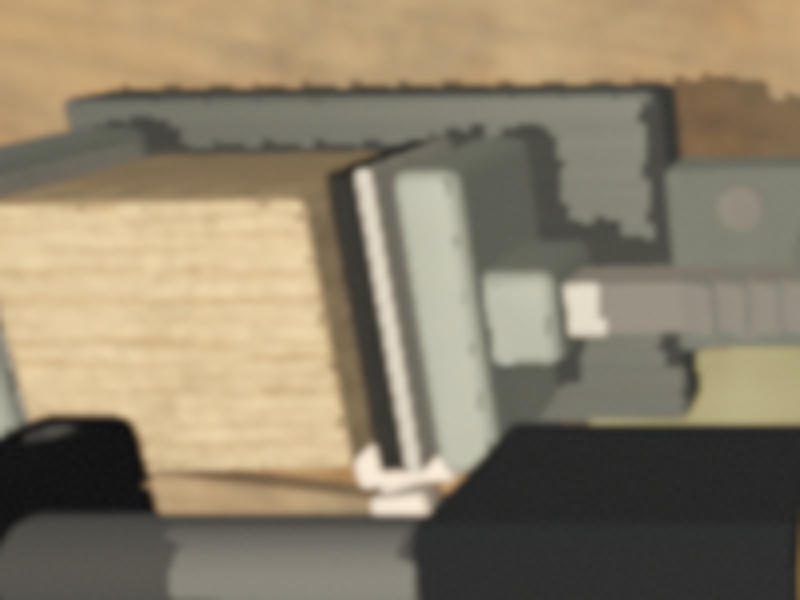

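Request:
carry_out --steps '[[[0, -0.4, 0.1], 0], [[0, -0.52, 0.1], 0], [[0, -0.58, 0.1], 0], [[0, -0.58, 0.1], 0], [[0, -0.58, 0.1], 0], [[0, -0.58, 0.1], 0]]'

```text
time_s: 26.8
tcp_pos: [0.4785, -0.2272, 0.1259]
ee_rot: [[-0.987, -0.16, -0.012], [-0.161, 0.985, 0.059], [0.002, 0.06, -0.998]]
wrist_force: [-2.7, 19.7, 19.2]
gripper_width: 0.195
```

```bash
python3 look.py w17; python3 gap.py w17; python3 -c "
from ov import *
for i in range(8): r.capture('wrist')
lev()
im=r.capture('wrist')[...,::-1];cv2.imwrite('pics/w18.png',im)"; python3 gap.py w18
```

```text
t 26.8 clamp xy [-2.4  1.3] z 125.9 F clamp [-19.9   0.6] Fz 19.2 w mm 16.9
pad_face [133.2   6.1] 0.04 0.75
block_center [158.3  -0.3] 0.049 0.62
8 127
px/mm 1.1844319037927977
w17 black 97.0 stripe w 4.75 gap px 4.5 iqr [4.25 4.5 ]
t 27.35 clamp xy [-2.4  1.3] z 125.9 F clamp [-20.    0.4] Fz 18.8 w mm 17.4
px/mm 1.1844297198767102
w18 black 97.0 stripe w 4.75 gap px 4.5 iqr [4.4375 4.5   ]
```

```bash
python3 -c "
from ov import *
print(r.finish_job());lev()"
```

```text
the job is handed in; nothing more can be done
None
the job is handed in; nothing more can be done
```

I picked up the block and swept both stone chips off the far side of the bed with it in one pass. I then set the block down between the jaws and let go. After three full lever strokes and a fourth held part-way, the jaw was holding it, and I handed the job in at about 27.4 s with the fingers still gripping the lever.

**Last checks:**
- **Chips:** both showed lying flat on the bench, clear of the bed. The fingertips were about 27 mm above the bed during the sweep, well over the 10 mm chips.
- **Block:** before clamping it was centred and square in the wrist picture, and it has since moved the last few millimetres to the fixed jaw. While clamped, its measured centre was clamp x 157–161 mm against 162.5 mm in theory.
- **Pad:** it was about 5.3 mm in by the gap in the picture and about 5.7 mm by the rise in force. It held steady over the last 0.5 s before hand-in.

**What disagreed:**
- **Lever force:** it read about 20 N, against the stated 17 N at half-way. It already read about 10 N with the pad free, so I relied on the rise rather than the total.
- **Upward force:** there was also about 19 N upward on the tool, and the tool tilted about 3.4° while holding. The grip width stayed at 17 mm throughout.
- **`pad_face` network:** its readings scattered by a few millimetres, so I did not use them for the pad.
- **Other things:** I did not take a final picture of the tape, wax, slab and stone. The arm's path stayed clear of them.

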